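# Clamp a jar in the one-handed jar holder past its spring catch

### The job

Clamp the glass jar in the jar holder: press the long spring bar down with a fingertip and, while holding it down, push the sliding jaw by its upright tab past the catch until the jar is snug against the fixed jaw; then move clear so that the bar springs up behind the jaw and locks it. Do not lift or tip the jar, and leave everything else on the counter alone.

Things in the scene. Friction and masses are not known exactly. Their poses are not given: they have to be found in the camera images.
- board: jar holder fixed to the counter: a beech board 150 mm (its x) by 340 mm (its y), 18 mm thick. Origin: centre of its underside, on the counter; z up; yaw within 0.35 rad. Positions below called x, y are in this frame. Fixed grey jaw at its +y end, sliding jaw facing it from -y, spring bar along the +x side
- fixed_face (a point): centre of the fixed jaw's flat rubber face, which looks to -y (board frame x -25, y +110 mm); the fixed jaw is 70 mm wide along x and reaches 68 mm above the counter
- jaw (a joint): travel of the sliding jaw along the board's +y, m, 0 to 0.085; starts between 0 and 0.012; about 2 N of friction, stays where it is left. The raised catch lug stops it at 0.018. At about 0.074 the jar is squeezed between the jaws; from about 0.070 the lug can rise behind the jaw's tail
- jaw_front (a point): centre of the sliding jaw's flat front (+y) face, at y = -34 mm + travel. The jaw is a grey block 70 mm along x (centred at x -25 mm), 44 mm long along y, from 22 to 68 mm above the counter
- tab (a point): centre of the flat rear (-y) face of the jaw's upright push tab, flush with the jaw's tail (y = -78 mm + travel). The tab sticks out of the jaw to +x, over the spring bar: 12 mm thick, its face from x +8 to +70 mm (this point at +50), 44 to 74 mm above the counter, so clear of the bar. Push this face towards +y to slide the jaw
- catch (a joint): how far the spring bar is pressed down, m: 0 up (start), 0.012 at its stop. Bar and catch lug are one steel piece that moves straight down and springs back: about 4 N at first, 7 N at the stop, wherever along the bar it is pressed. From 0.008 the jaw can slide over the lug, and then keeps it down itself
- bar_mid (a point): centre of the spring bar's top; a flat steel bar 34 mm wide (x), 150 mm long (y), 10 mm thick, centred at x +50, y -65 mm, beside the jaw and under its tab; top 40 mm above the counter when up, 28 mm fully down. All along the jaw's way there is bar behind (-y of) the tab to press; a fingertip may slide along it
- lug (a point): centre of the top of the catch lug, the bar's cross piece that reaches into the jaw's way (8 mm along y, centred at y -12 mm); its top is 30 mm above the counter when up, 8 mm higher than the jaw's underside. It moves with the bar
- jar: a closed glass jar with a steel twist cap, 70 mm wide, 100 mm high, 0.3 to 0.65 kg, standing loose on the board between the two jaws, 5 to 23 mm short of the fixed jaw. Origin: centre of its underside, 18 mm above the counter
- measuring_cup: a small stainless measuring cup, 54 mm wide, 45 mm high, flat handle; stands on the far (+x, +y) part of the board; leave it alone. Origin: centre of its underside
- mug: a white ceramic mug, 82 mm wide, 95 mm high, on the counter off the board's -y end; leave it alone. Origin: centre of its underside
- spatula: a green silicone spatula, 280 mm long, lying on the counter roughly parallel to the board's +x edge; leave it alone. Origin: on its underside, mid-length
- spice_tin: a steel spice tin, 56 mm wide, 85 mm high, on the counter off the board's -x edge; leave it alone. Origin: centre of its underside
- bowl: a white ceramic bowl, 140 mm wide, 55 mm high, farther out on the -y side; leave it alone. Origin: centre of its underside
- colander: a red plastic colander, 220 mm wide at the rim, 100 mm high, on the +y side; leave it alone. Origin: centre of its underside
Not all that is in view belongs to the job. Leave any yellow look-alike of the jar alone.

How it is judged:
On the way, in this order (a step that is already met when the one before it is completed fails the run):
1. the spring bar is pressed down while the sliding jaw is still before the catch (value of joint catch above 0.0074 m and value of joint jaw below 0.02 m), for 0.05 s.
2. the jaw's front has slid over the catch, the bar being down (value of joint catch above 0.007 m and value of joint jaw above 0.024 m), for 0.05 s.
At the end, for the whole second after the job is handed in: the sliding jaw has gone past the catch (travel over 69.5 mm), the spring bar is up again behind it (pressed less than 3 mm), and the jar stands upright (within 0.08 rad) and at rest on the board between the jaws, within about 6 mm of the fixed jaw (value of joint jaw between 0.0695 and 0.079 m and value of joint catch below 0.003 m and velocity of joint jaw below 0.01 m/s and y of jar in the frame of board above 0.069 m and x of jar in the frame of board between -0.05 and 0 m and z of jar in the frame of board between 0.013 and 0.023 m and angle between jar's own z axis and vertical below 0.08 rad and linear speed of jar below 0.02 m/s); the robot touches nothing.
It fails at once if the jar is lifted off the board (z of jar in the frame of board above 0.03 m).
It fails at once if the jar is tipped (angle between jar's own z axis and vertical above 0.3 rad).
It fails at once if another thing on the counter is disturbed (distance of any of measuring_cup, mug, spatula, spice_tin, bowl, colander from where it was at the start of the episode above 0.025 m).
It also fails if it takes over 38 s, if anything falls off the work surface, if the arm or the gripper's body presses on something with over 40 N, if the wrist force passes 120 N, or if a joint passes its speed limit or range.

### The arm

A 6-joint arm with a two-finger parallel gripper is mounted at the origin on the work surface. World frame = base frame: x ahead of the robot, y to its left, z up, the work surface at z = 0. Lengths are in m, angles in rad, forces in N, time in s.
With the tool pointing down it reaches from about 0.375 to 0.925 m from the base axis. Payload 5.7 kg.
Tool frame: the origin (TCP) lies where the fingers leave the gripper's body, on its centre line; the fingertips stand 73 mm ahead of it and the grasp point (between the pads) lies 54 mm ahead of it; z points along the fingers, y is the line along which they close (so a half turn about z gives the same grasp; the last joint's range is limited). The gripper opens to 85 mm and grips with 20 to 120 N. Pads are 22 mm wide; open, the fingers measure 114 mm over their backs; the gripper's body (76 mm by 85 mm) begins 54 mm behind the grasp point. The pads swing forward as they close: fully open they stand 13 mm farther back than shut.
Start: joints at [1.163, 0.359, 1.51, -0, 1.272, -0.115], TCP at [0.173, 0.574, 0.304] pointing down, gripper open.
Joint ranges: [-2.97, 2.97], [-1.01, 2.36], [0.21, 2.38], [-0.96, 4.11], [0.2, 2.71], [-2.98, 2.98]. Speed limits (rad/s): [2.39, 2.39, 3.14, 3.14, 3.14, 3.14].

### API

Orientations are given as a unit quaternion [w, x, y, z].
In Python, from cell import sense, camera, job_done gives the robot as it stands. The module is installed in compiled form; this text tells all that it offers.
- The arm moves only by the tool send_rows, never from a script. Its argument "series" is a list of rows, each a list of 3 entries, a list of its own where there are three numbers: the shift along the tool's x, y, z normalised to -1 to 1, where 1 is 150 mm, then the turn, a rotation vector about the tool's x, y, z normalised to -1 to 1, where 1 is 180 degrees, then the opening, from 0 (shut) to 1 (fully open). A call has 1 to 20 rows; each row shifts and turns the commanded pose from where the row before left it, along the tool's axes as they then stand; what a row does not reach is not made up. A row lasts 1/10 s, in which the tool goes at most 50 mm and 8.59 degrees, less where a joint would pass 70% of its speed; a pose out of reach is approached as far as the arm can. A call with a number of a shift or a turn outside -1 to 1 is refused whole. A call with a gripper value outside its range is refused whole. The fingers move at their own pace and stop on an object; "squeeze" is the grip in N (left out, the last holds). Time passes only in rows, so rows that do not move let the fingers close. It gives the time, the measured TCP pose, the force and the opening at its end, in the units of the state.
- sense(): the state, without advancing time (a new reading comes with each control period).
- camera(name): name is "scene" or "top" or "wrist"; returns a dict with "pixels" (400x640x3 uint8, red, green, blue), "camera_matrix" (3x3 intrinsics, pixels), "eye" and "orientation" of the camera in the world. Camera axes: x right, y up, looking along -z (the intrinsics and any distortion apply to the point x, -y, -z); pixel columns grow to the right and rows downward; lengths in m; the calibration is good to about 2 mm. A picture is of the moment at which its call begins. There is no depth.
- job_done(): hands the job in, once; it reports no verdict.
The state is a dict: "clock": time; "joint_positions": joint angles; "joint_velocities": joint speeds; "tau": joint torques, N m; "tcp_pos": TCP position; "ee_rot": TCP orientation; "contact_force": force on the tool from outside, world axes, zero at the start; "torque": the same for the moment, N m; "finger_gap": finger opening in m.
Only numpy, scipy, OpenCV 4.12 (cv2) and the standard library are available. Lean on these libraries where they do the work, as an engineer would, in place of code of your own. Each camera call takes 0.05 s, during which the arm holds its last target. There are 200 camera calls.

## Working session

There is one attempt and no reset: what is moved stays moved. The work goes in short steps, Python scripts to look and compute and a tool call to move; the robot and the scene stay as the last step left them, time stands still between calls to the robot, and variables do not carry over. Pictures are saved under pics/ and viewed, on a budget of 10 in all, crops included, one or two more only if the job needs it, and the job is handed in when it is done.

Besides the shell and the picture viewer there is one more tool, called after ">>>" as name(argument=value, ...) on one line, values as JSON. send_rows: Moves the arm, as the interface text tells. Scaled input: -1 to 1 covers 150 mm each way for a shift and 180 degrees each way for a turn. Its arguments: {"type":"object","properties":{"series":{"type":"array"},"squeeze":{"type":"number"}},"required":["series"]}

```bash
mkdir -p pics; cat > h.py <<'E'
import numpy as np,cv2
from cell import sense,camera,job_done
def snap(n,f):
    c=camera(n); cv2.imwrite(f,c["pixels"][:,:,::-1]); return c
def axes(c):
    from scipy.spatial.transform import Rotation as R
    o=np.array(c["orientation"],float)
    return o if o.shape==(3,3) else R.from_quat(o,scalar_first=True).as_matrix()
def ray(c,u,v):
    K=np.array(c["camera_matrix"]); d=np.linalg.inv(K)@[u,v,1]
    return np.array(c["eye"]),axes(c)@[d[0],-d[1],-d[2]]
def onz(c,u,v,z):
    e,d=ray(c,u,v); return e+d*(z-e[2])/d[2]
def proj(c,p):
    q=axes(c).T@(np.array(p)-np.array(c["eye"])); w=np.array(c["camera_matrix"])@[q[0],-q[1],-q[2]]; return w[:2]/w[2]
E
python3 - <<'E'
from h import *
import pickle
cs={}
for n in("scene","top"):
    c=cs[n]=snap(n,f"pics/{n}0.png"); print(n,c["eye"],c["orientation"],c["camera_matrix"],[k for k in c])
pickle.dump(cs,open("c0.pkl","wb"))
print(sense())
E
```

```text
scene [1.51059617 0.17937063 1.24028379] [0.58959895 0.22529402 0.26752799 0.72804152] [[505.17155767   0.         324.51919337]
 [  0.         505.17155767 204.05134238]
 [  0.           0.           1.        ]] ['pixels', 'camera_matrix', 'eye', 'orientation']
top [ 0.42435622 -0.01905389  1.41745234] [-0.70514835 -0.02746546  0.02491248  0.70808955] [[398.74789278   0.         321.62230471]
 [  0.         398.74789278 203.30798601]
 [  0.           0.           1.        ]] ['pixels', 'camera_matrix', 'eye', 'orientation']
{'clock': 0.1, 'joint_positions': array([ 1.16293314e+00,  3.59409105e-01,  1.51130879e+00,  2.70653942e-05,
        1.27250452e+00, -1.15091704e-01]), 'joint_velocities': array([ 0.00050381, -0.00167366, -0.00146381,  0.00087712,  0.0004319 ,
        0.00019092]), 'tau': array([-2.62874928e-04, -5.28651345e+01, -2.79348385e+01, -3.83430379e-04,
        5.08960118e-03,  8.90932768e-07]), 'tcp_pos': array([0.17296595, 0.57402279, 0.30315763]), 'ee_rot': array([-2.23145312e-04,  1.45867386e-01,  9.89303817e-01, -7.83838448e-04]), 'contact_force': array([-0.08035085, -0.11883325, -0.04470839]), 'torque': array([ 0.07521736,  0.02377584, -0.00093036]), 'finger_gap': 0.085483847031592}
```

View pics/top0.png

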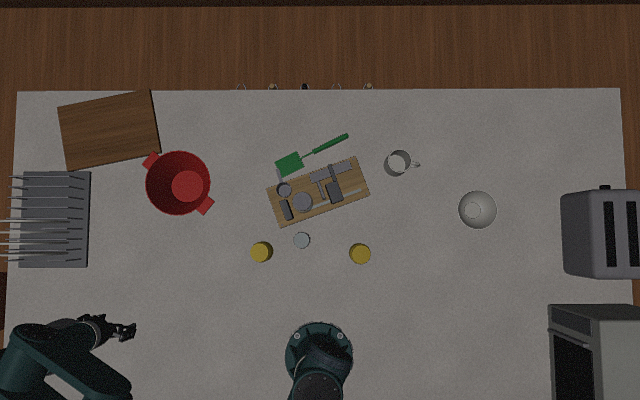

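View pics/scene0.png

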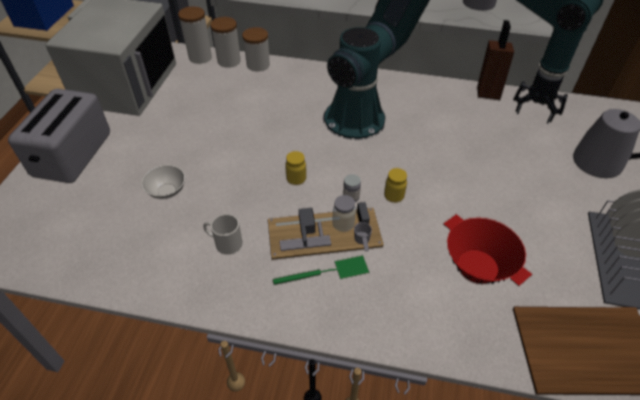

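The top view shows the board at about (317,192): fixed jaw at its left (+y) end (~(286,209)), jar at (302,202), sliding jaw at ~(323,190) and bar on the far (+x) side. The jar is the clear one between the jaws. The yellow ones at (261,252) and (360,253), and the tin at (302,240), are not the target. Next I'll measure the board and confirm with a crop.

```bash
cat > m.py <<'E'
from h import *
import pickle
cs=pickle.load(open("c0.pkl","rb"))
for n,(x0,y0,x1,y1) in dict(top=(255,145,380,240),scene=(255,180,395,295)).items():
    c=cs[n]; im=c["pixels"]; hsv=cv2.cvtColor(im,cv2.COLOR_RGB2HSV)
    m=cv2.inRange(hsv,(8,60,60),(25,255,255)); k=np.zeros_like(m); k[y0:y1,x0:x1]=1; m*=k
    pts=cv2.findNonZero(m); hull=cv2.convexHull(pts)
    W=np.array([onz(c,*p,0.018)[:2] for p in hull[:,0].astype(float)])
    r=cv2.minAreaRect((W*1000).astype(np.float32)); print(n,len(pts),r); print((cv2.boxPoints(r)).round(0).tolist())
    cv2.imwrite(f"/tmp/{n}.png",cv2.resize(im[y0:y1,x0:x1,::-1],None,fx=4.5 if n=="top" else 4,fy=4.5 if n=="top" else 4,interpolation=cv2.INTER_CUBIC))
a,b=cv2.imread("/tmp/top.png"),cv2.imread("/tmp/scene.png"); 
cv2.imwrite("pics/crop_top.png",a);cv2.imwrite("pics/crop_scene.png",b);print(a.shape,b.shape)
E
python3 m.py
```

```text
top 2368 ((570.4938354492188, -0.0134124755859375), (149.48777770996094, 338.66766357421875), 20.061738967895508)
[[442.0, 133.0], [558.0, -185.0], [699.0, -133.0], [583.0, 185.0]]
scene 2831 ((513.20703125, 17.80078125), (315.2871398925781, 410.9776306152344), 12.414761543273926)
[[315.0, 185.0], [403.0, -217.0], [711.0, -149.0], [623.0, 252.0]]
(428, 562, 3) (460, 560, 3)
```

View pics/crop_top.png

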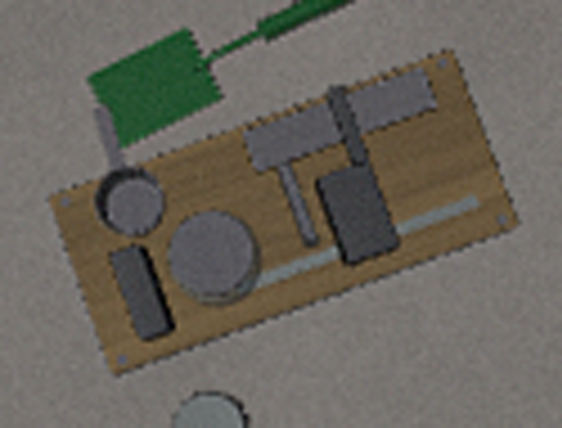

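View pics/crop_scene.png

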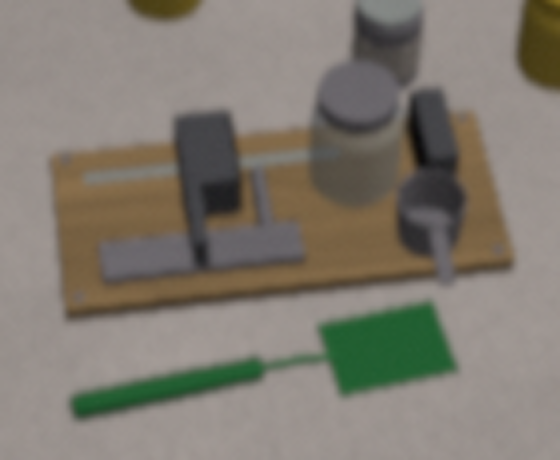

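The crop confirms the layout. The bar is the light steel strip, with its right end at crop (428,68)–(436,103) and its left end at (246,132)–(258,170). The tab crosses it at (335..360, 88..165), and the clear jar is at (212,257). The board rectangle from the top view is 149.5 x 338.7 mm, against a true 150 x 340. I'll check the bar, tab and jar points in the board frame.

```bash
cat > b.py <<'E'
import numpy as np
C=np.array([.5705,0.]);a=np.radians(20.06);X=np.array([np.cos(a),np.sin(a)]);Y=np.array([-X[1],X[0]])
def tob(p): d=np.asarray(p)[:2]-C; return (np.array([d@X,d@Y])*1000).round(1)
def tow(x,y): return C+X*x/1000+Y*y/1000
E
python3 - <<'E'
from h import *; from b import *
import pickle
cs=pickle.load(open("c0.pkl","rb"))
for l,u,v,z in [("bar",428,68,.04),("bar",436,103,.04),("bar",246,132,.04),("bar",258,170,.04),("tab rear",347,88,.074),("tab rear",367,160,.074),("tab front",330,92,.074),("jaw",380,165,.068),("jaw",400,245,.068),("jaw",317,182,.068),("jaw",345,263,.068),("jar",212,255,.118),("lug",285,165,.03),("lug",312,242,.03),("cup",133,203,.063)]:
    print(l,tob(onz(cs["top"],255+u/4.5-.4,145+v/4.5-.4,z)))
for l,u,v,z in [("bar",103,278,.04),("bar",303,255,.04),("bar",100,240,.04),("bar",300,225,.04),("tab top end",200,248,.074),("jar cap",360,80,.118)]:
    print("scene",l,tob(onz(cs["scene"],255+u/4-.4,180+v/4-.4,z)))
s=sense(); t=tow(50,-100); print(tob(s["tcp_pos"]),t)
E
```

```text
bar [  63.  -143.3]
bar [  35.2 -139.4]
bar [65.   6.4]
bar [34.   7.9]
tab rear [ 64.9 -76.1]
tab rear [  8.2 -71.2]
tab front [ 66.5 -63. ]
jaw [  1.9 -79.5]
jaw [-60.3 -72.4]
jaw [  6.3 -30.3]
jaw [-58.6 -28.7]
jar [-22.8  62.1]
lug [ 31.7 -13.3]
lug [-32.  -12.1]
cup [ 40.3 106. ]
scene bar [  71.3 -141. ]
scene bar [70.5  6.7]
scene bar [  36.5 -140.1]
scene bar [42.8  8.7]
scene tab top end [ 79.1 -70.1]
scene jar cap [-26.   62.7]
[-176.5  675.6] [ 0.6517671  -0.07678319]
```

>>> send_rows(series=[[[0,0,0],[0,0,0.0422],0],[[0,0,0],[0,0,0.0422],0],[[0,0,0],[0,0,0.0422],0],[[0,0,0],[0,0,0.0422],0],[[0,0,0],[0,0,0.0422],0],[[0,0,0],[0,0,0.0422],0],[[0,0,0],[0,0,0.0422],0],[[0,0,0],[0,0,0],0]], squeeze=40)

```text
clock: 0.9
tcp_pos: [0.1731, 0.5742, 0.3034]
ee_rot: [0.0, 0.574, 0.819, -0.001]
contact_force: [0.1, -0.1, -0.5]
finger_gap: 0.0
```

>>> send_rows(series=[[[-0.288,0.084,0],[0,0,0],0],[[-0.288,0.084,0],[0,0,0],0],[[-0.288,0.084,0],[0,0,0],0],[[-0.288,0.084,0],[0,0,0],0],[[-0.288,0.084,0],[0,0,0],0],[[-0.288,0.084,0],[0,0,0],0],[[-0.288,0.084,0],[0,0,0],0],[[-0.288,0.084,0],[0,0,0],0],[[-0.288,0.084,0],[0,0,0],0],[[-0.288,0.084,0],[0,0,0],0],[[-0.288,0.084,0],[0,0,0],0],[[-0.288,0.084,0],[0,0,0],0],[[-0.288,0.084,0],[0,0,0],0],[[-0.288,0.084,0],[0,0,0],0],[[-0.288,0.084,0],[0,0,0],0],[[-0.288,0.084,0],[0,0,0],0],[[-0.288,0.084,0],[0,0,0],0],[[-0.288,0.084,0],[0,0,0],0],[[0,0,0],[0,0,0],0],[[0,0,0],[0,0,0],0]])

```text
clock: 2.9
tcp_pos: [0.6529, -0.0791, 0.3031]
ee_rot: [-0.001, 0.573, 0.82, -0.0]
contact_force: [-1.2, 1.0, 0.3]
finger_gap: -0.0003
```

```bash
python3 - <<'E'
from h import *; from b import *
s=sense(); print(s["clock"],s["tcp_pos"],tob(s["tcp_pos"]),s["joint_positions"])
c=snap("wrist","pics/w1.png")
for p in [(33,-140,.04),(67,-140,.04),(33,10,.04),(67,10,.04),(70,-74,.074),(8,-74,.074)]: print(p,proj(c,[*tow(*p[:2]),p[2]]).round(0))
E
```

```text
2.9 [ 0.65288892 -0.07914074  0.30306919] [  50.2 -102.6] [-2.25676074e-01  4.42797736e-01  1.37674544e+00  2.06003204e-04
  1.32347198e+00 -5.76664000e-01]
(33, -140, 0.04) [306. 205.]
(67, -140, 0.04) [336. 205.]
(33, 10, 0.04) [304.  60.]
(67, 10, 0.04) [338.  60.]
(70, -74, 0.074) [342. 150.]
(8, -74, 0.074) [277. 150.]
```

View pics/w1.png

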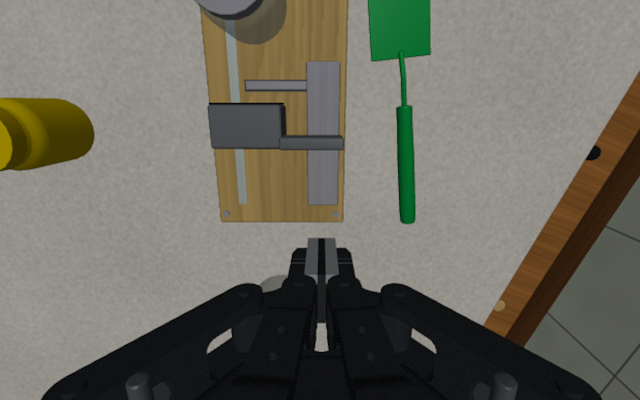

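The wrist view shows the bar at columns 307–340, rows 61–204, and the tab's rear edge at row ~150. That matches the prediction to about 2 px, and the path below the fingertips to the bar is free. Descending now.

>>> send_rows(series=[[[0,0.005,0.148],[0,0,0],0],[[0,0.005,0.148],[0,0,0],0],[[0,0,0.148],[0,0,0],0],[[0,0,0.148],[0,0,0],0],[[0,0,0.148],[0,0,0],0],[[0,0,0.148],[0,0,0],0],[[0,0,0.148],[0,0,0],0],[[0,0,0.148],[0,0,0],0],[[0,0,0],[0,0,0],0],[[0,0,0],[0,0,0],0]])

```text
clock: 3.95
tcp_pos: [0.6536, -0.0766, 0.1266]
ee_rot: [-0.001, 0.572, 0.82, -0.0]
contact_force: [-0.4, -0.3, 0.8]
finger_gap: 0.0
```

```bash
python3 - <<'E'
from h import *; from b import *
s=sense(); print(s["clock"],s["tcp_pos"],tob(s["tcp_pos"]),s["contact_force"])
c=snap("wrist","pics/w2.png")
E
```

```text
3.95 [ 0.6535597  -0.07656903  0.12658554] [  51.8 -100.4] [-0.39584155 -0.31050114  0.84782368]
```

View pics/w2.png

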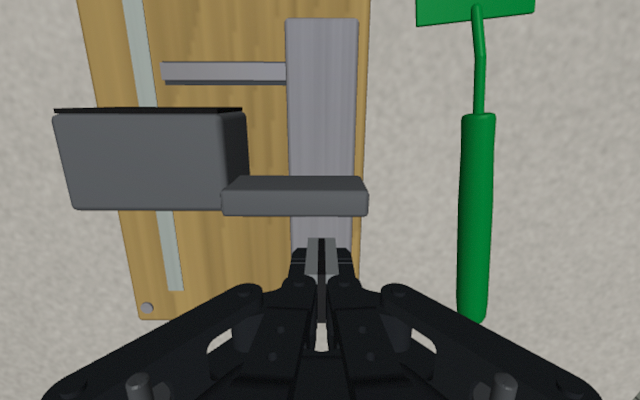

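The fingertips (col ~322, row 255) are centred over the bar (cols 287–358), behind the tab. Pressing down.

>>> send_rows(series=[[[0,0,0.02],[0,0,0],0],[[0,0,0.02],[0,0,0],0],[[0,0,0.02],[0,0,0],0],[[0,0,0.02],[0,0,0],0],[[0,0,0.02],[0,0,0],0],[[0,0,0],[0,0,0],0],[[0,0,0],[0,0,0],0]])

```text
clock: 4.7
tcp_pos: [0.6543, -0.0778, 0.1115]
ee_rot: [0.0, 0.573, 0.819, -0.0]
contact_force: [-1.3, 1.5, 2.7]
finger_gap: 0.0
```

>>> send_rows(series=[[[0,0,0.02],[0,0,0],0],[[0,0,0.02],[0,0,0],0],[[0,0,0.013],[0,0,0],0],[[0,0,0],[0,0,0],0],[[0,0,0],[0,0,0],0]])

```text
clock: 5.2
tcp_pos: [0.6544, -0.0778, 0.1034]
ee_rot: [0.0, 0.573, 0.819, -0.0]
contact_force: [-0.5, -0.2, 6.1]
finger_gap: -0.0
```

>>> send_rows(series=[[[0,0,0.007],[0,0,0],0],[[0.02,0,0],[0,0,0],0],[[0.033,0,0],[0,0,0],0],[[0.033,0,0],[0,0,0],0],[[0.033,0,0],[0,0,0],0],[[0.02,0,0],[0,0,0],0],[[0.02,0,0],[0,0,0],0],[[0.02,0,0],[0,0,0],0],[[0.02,0,0],[0,0,0],0],[[0.02,0,0],[0,0,0],0],[[0,0,0],[0,0,0],0]])

```text
clock: 6.3
tcp_pos: [0.6449, -0.0482, 0.1032]
ee_rot: [0.003, 0.573, 0.82, 0.0]
contact_force: [1.0, -4.7, 5.6]
finger_gap: 0.0002
```

```bash
python3 - <<'E'
from h import *; from b import *
s=sense(); print(s["clock"],s["tcp_pos"],tob(s["tcp_pos"]),s["contact_force"], s["contact_force"][:2]@Y)
c=snap("wrist","pics/w3.png")
E
```

```text
6.3 [ 0.64487898 -0.0482157   0.10317695] [ 53.3 -70.8] [ 0.9936009  -4.74454121  5.64612005] -4.797517687650131
```

View pics/w3.png

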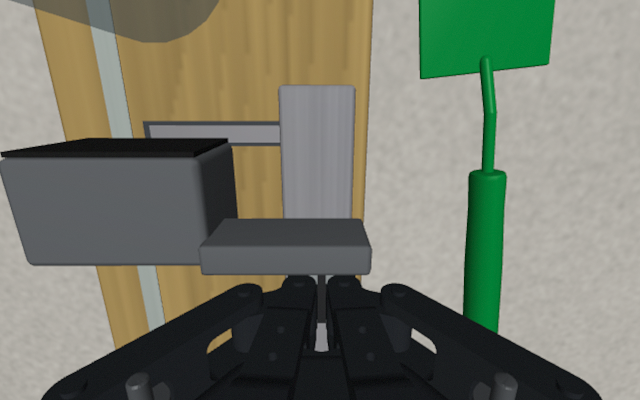

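The jaw is moving with the tab against the pads, and the bar is down about 10 mm. The wrist view puts the tab at (285,245), with the jaw front just short of the lug. I'll press about 0.7 mm deeper and carry on.

>>> send_rows(series=[[[0,0,0.007],[0,0,0],0],[[0.02,0,0],[0,0,0],0],[[0.02,0,0],[0,0,0],0],[[0.02,0,0],[0,0,0],0],[[0,0,0],[0,0,0],0]])

```text
clock: 6.85
tcp_pos: [0.6419, -0.0399, 0.1022]
ee_rot: [0.003, 0.573, 0.82, 0.0]
contact_force: [1.5, -5.7, 5.5]
finger_gap: 0.0003
```

```bash
cat > st.py <<'E'
from h import *; from b import *
s=sense(); print(s["clock"],s["tcp_pos"].round(4),tob(s["tcp_pos"]),s["contact_force"].round(1), "Fy",(s["contact_force"][:2]@Y).round(1),s["ee_rot"].round(3))
E
python3 st.py
```

```text
6.85 [ 0.6419 -0.0399  0.1022] [ 53.4 -61.9] [ 1.5 -5.7  5.5] Fy -5.9 [0.003 0.573 0.82  0.   ]
```

>>> send_rows(series=[[[0.022,0,0],[0,0,0],0],[[0.022,0,0],[0,0,0],0],[[0.022,0,0],[0,0,0],0],[[0.022,0,0],[0,0,0],0],[[0.022,0,0],[0,0,0],0],[[0.022,0,0],[0,0,0],0],[[0.022,0,0],[0,0,0],0],[[0.022,0,0],[0,0,0],0],[[0.022,0,0],[0,0,0],0],[[0.022,0,0],[0,0,0],0],[[0,0,0],[0,0,0],0]])

```text
clock: 7.95
tcp_pos: [0.6308, -0.0091, 0.1022]
ee_rot: [0.003, 0.573, 0.82, 0.0]
contact_force: [2.5, -7.9, 5.8]
finger_gap: -0.0
```

```bash
python3 st.py; python3 - <<'E'
from h import *
snap("wrist","pics/w4.png")
E
```

```text
7.95 [ 0.6308 -0.0091  0.1022] [ 53.5 -29.2] [ 2.5 -7.9  5.8] Fy -8.3 [0.003 0.573 0.82  0.   ]
```

View pics/w4.png

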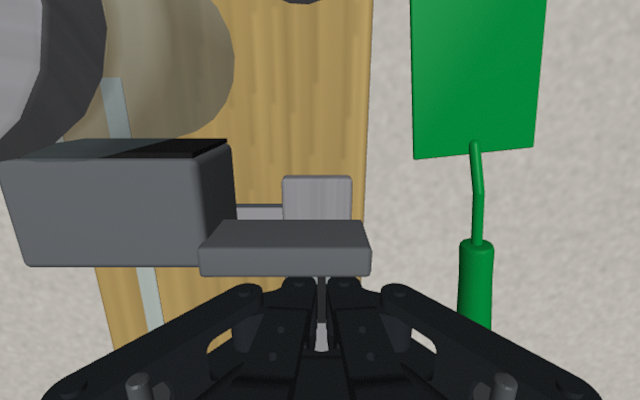

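The jaw is over the lug and close to the jar, at a travel of about 60 mm. Slower from here.

>>> send_rows(series=[[[0.01,0,0],[0,0,0],0],[[0.01,0,0],[0,0,0],0],[[0.01,0,0],[0,0,0],0],[[0.01,0,0],[0,0,0],0],[[0.01,0,0],[0,0,0],0],[[0.01,0,0],[0,0,0],0],[[0.01,0,0],[0,0,0],0],[[0,0,0],[0,0,0],0]])

```text
clock: 8.8
tcp_pos: [0.6275, -0.0, 0.1022]
ee_rot: [0.003, 0.573, 0.82, -0.0]
contact_force: [2.2, -10.0, 5.1]
finger_gap: 0.0
```

```bash
python3 st.py
```

```text
8.8 [ 0.6275 -0.      0.1022] [ 53.5 -19.6] [  2.2 -10.    5.1] Fy -10.1 [ 0.003  0.573  0.82  -0.   ]
```

>>> send_rows(series=[[[0.01,0,0],[0,0,0],0],[[0.01,0,0],[0,0,0],0],[[0,0,0],[0,0,0],0]])

```text
clock: 9.1
tcp_pos: [0.6265, 0.0027, 0.1022]
ee_rot: [0.003, 0.573, 0.82, -0.0]
contact_force: [1.9, -10.2, 5.5]
finger_gap: 0.0002
```

```bash
python3 st.py
```

```text
9.1 [0.6265 0.0027 0.1022] [ 53.5 -16.7] [  1.9 -10.2   5.5] Fy -10.3 [ 0.003  0.573  0.82  -0.   ]
```

>>> send_rows(series=[[[0.01,0,0],[0,0,0],0],[[0,0,0],[0,0,0],0],[[0,0,0],[0,0,0],0]])

```text
clock: 9.4
tcp_pos: [0.6264, 0.0031, 0.1023]
ee_rot: [0.004, 0.573, 0.82, -0.001]
contact_force: [3.6, -15.4, 5.1]
finger_gap: 0.0004
```

```bash
python3 st.py
```

```text
9.4 [0.6264 0.0031 0.1023] [ 53.6 -16.3] [  3.6 -15.4   5.1] Fy -15.7 [ 0.004  0.573  0.82  -0.001]
```

>>> send_rows(series=[[[0.01,0,0],[0,0,0],0],[[0,0,0],[0,0,0],0],[[0,0,0],[0,0,0],0]])

```text
clock: 9.7
tcp_pos: [0.6264, 0.0034, 0.1024]
ee_rot: [0.005, 0.573, 0.82, -0.001]
contact_force: [4.2, -19.3, 5.1]
finger_gap: 0.0001
```

```bash
python3 st.py; python3 - <<'E'
from h import *
snap("wrist","pics/w5.png")
E
```

```text
9.7 [0.6264 0.0034 0.1024] [ 53.6 -16. ] [  4.2 -19.3   5.1] Fy -19.5 [ 0.005  0.573  0.82  -0.001]
```

View pics/w5.png

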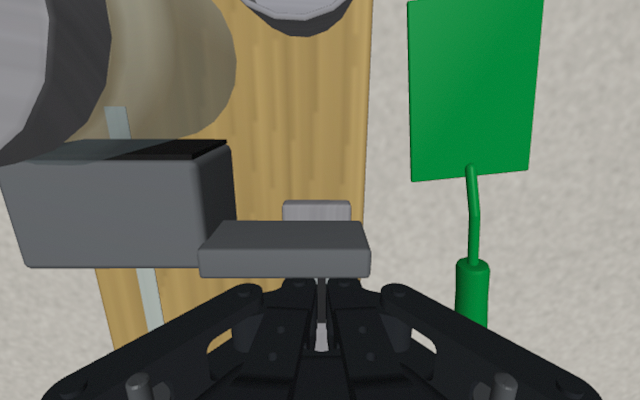

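The push force jumped from 10 to 19.5 N with almost no motion, so the jar is snug. I'll lift straight up while staying against the tab so the bar can rise behind the jaw.

>>> send_rows(series=[[[0,0,-0.02],[0,0,0],0],[[0,0,-0.02],[0,0,0],0],[[0,0,-0.02],[0,0,0],0],[[0,0,-0.02],[0,0,0],0],[[0,0,-0.02],[0,0,0],0],[[0,0,0],[0,0,0],0],[[0,0,0],[0,0,0],0]])

```text
clock: 10.45
tcp_pos: [0.6251, 0.0051, 0.1159]
ee_rot: [0.003, 0.573, 0.82, -0.001]
contact_force: [5.0, -11.6, -4.4]
finger_gap: 0.0
```

```bash
python3 st.py; python3 - <<'E'
from h import *
snap("wrist","pics/w6.png")
E
```

```text
10.45 [0.6251 0.0051 0.1159] [ 53.1 -13.9] [  5.  -11.6  -4.4] Fy -12.6 [ 0.003  0.573  0.82  -0.001]
```

View pics/w6.png

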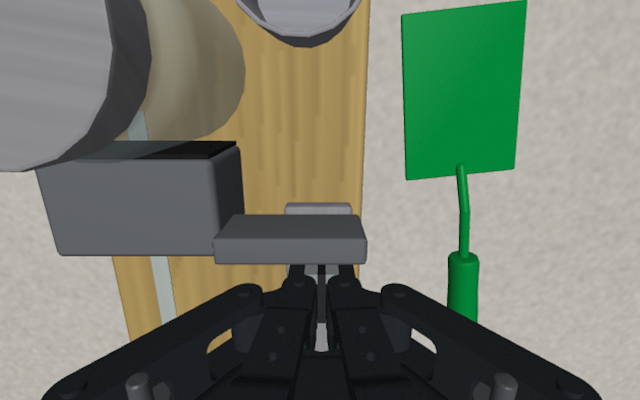

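Contact with the bar is gone; only tab friction remains. Backing off, then raising.

>>> send_rows(series=[[[-0.03,0,-0.01],[0,0,0],0],[[-0.03,0,-0.01],[0,0,0],0],[[-0.04,0,-0.02],[0,0,0],0],[[-0.05,0,-0.02],[0,0,0],0],[[-0.05,0,-0.02],[0,0,0],0],[[-0.05,0,-0.06],[0,0,0],0],[[0,0,-0.13],[0,0,0],0],[[0,0,-0.13],[0,0,0],0],[[0,0,-0.13],[0,0,0],0],[[0,0,-0.13],[0,0,0],0],[[-0.1,0,-0.13],[0,0,0],0],[[-0.1,0,-0.13],[0,0,0],0],[[0,0,-0.13],[0,0,0],0],[[0,0,0],[0,0,0],0],[[0,0,0],[0,0,0],0]])

```text
clock: 12.0
tcp_pos: [0.6461, -0.0555, 0.2742]
ee_rot: [0.0, 0.573, 0.819, 0.0]
contact_force: [1.0, 0.7, 0.2]
finger_gap: -0.0003
```

```bash
python3 st.py; python3 - <<'E'
from h import *; from b import *
import pickle
cs={n:snap(n,f"pics/{n}9.png") for n in("top","scene","wrist")}
pickle.dump(cs,open("c9.pkl","wb"))
b=np.zeros((600,800,3),np.uint8)
t=cv2.resize(cs["scene"]["pixels"][180:295,255,:][:1],(1,1)) if 0 else None
a=cv2.resize(cs["scene"]["pixels"][180:280,255:395,::-1],None,fx=2.85,fy=2.85,interpolation=2)
c=cv2.resize(cs["top"]["pixels"][145:240,255:380,::-1],None,fx=3.15,fy=3.15,interpolation=2)
b[:a.shape[0],:a.shape[1]]=a; b[:c.shape[0],400:400+c.shape[1]]=c
w=cv2.resize(cs["wrist"]["pixels"][:240,120:520,::-1],None,fx=1.25,fy=1.25); b[300:300+w.shape[0],:w.shape[1]]=w
cv2.imwrite("pics/end.png",b)
for p in [(67,10,.04),(33,10,.04),(33,-140,.04),(70,-4,.074),(10,40,.068)]: print(p,proj(cs["wrist"],[*tow(*p[:2]),p[2]]).round(0))
E
```

```text
12.0 [ 0.6461 -0.0555  0.2742] [ 52.  -78.1] [1.  0.7 0.2] Fy 0.3 [0.    0.573 0.819 0.   ]
(67, 10, 0.04) [339.  85.]
(33, 10, 0.04) [301.  85.]
(33, -140, 0.04) [304. 236.]
(70, -4, 0.074) [344. 101.]
(10, 40, 0.068) [270.  44.]
```

View pics/end.png

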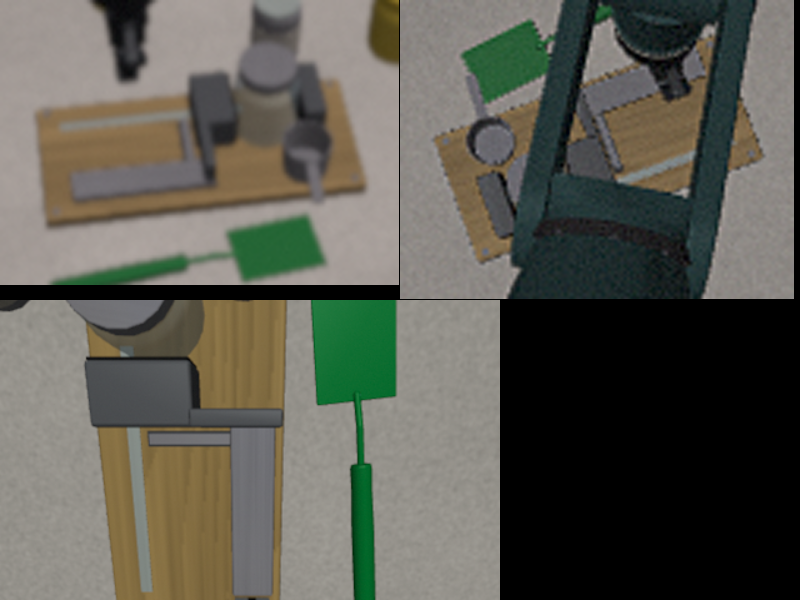

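The wrist crop shows the lug (cols 148–230, rows 432–445) fully clear behind the jaw's tail (row 426), and the jar upright between the jaws. I'll check the jar numerically, then hand in.

```bash
python3 - <<'E'
from h import *; from b import *
import pickle
cs=pickle.load(open("c9.pkl","rb"))
y=tob(onz(cs["scene"],255+268/2.85-.4,180+68/2.85-.4,.118)); print("jar cap",y)
f=lambda u,v,z: tob(onz(cs["wrist"],120+u/1.25,(v-300)/1.25,z))
print("tab rear",f(240,410,.074),f(240,426,.044),"lug",f(190,432,.03),f(190,445,.03),"bar end",f(252,597,.04))
if y[1]>69: job_done(); print("handed in")
E
```

```text
jar cap [-9.4 71.9]
tab rear [43.8  6.4] [42.8 -3.5] lug [ 3.9 -7.9] [  3.5 -17.6] bar end [  51.7 -141.3]
the job is handed in; nothing more can be done
handed in
```

The jar should be clamped and locked, and the job was handed in at about 12 s of the 38 s allowed. The hand-in gives no verdict, so this rests on my own checks.

**What I did:** I pressed the spring bar down about 10 to 11 mm with the closed fingertips, behind the tab. Holding it down, I slid the jaw over the catch until the push force jumped from 10 to 19.5 N with almost no movement. I then lifted straight up while still against the tab, so the bar could rise, and backed clear.

**Last checks:**
- **Jaw:** the tab's rear face is at y of about -3.5 mm, a travel of about 74.5 mm.
- **Catch:** the lug spans y -8 to -18 mm, fully visible behind the jaw's tail. I did not measure its height. That the bar is up again rests on the fingertip no longer being pushed up by it, and the lug being clear of the tail.
- **Jar:** it looks upright against the jaws. The cap reads y of about 72 mm from the scene view, above the 69 mm limit. It should be near 75 mm if snug.
- **Robot:** contact force is about 1 N, with the arm clear of everything. Nothing else on the counter was touched on purpose or seen to move, but I did not measure the other objects.

**Disagreement:** the jar's x from that same scene-view reading is -9 mm. It read about -23 to -26 mm before the push, from both views. The cap was picked by hand from a blurred picture, and the arm hid the jar in the top view, so I could not cross-check it. Both values are inside the limits of -50 to 0 mm.

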